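Tap the clamp wedge tight on the lens prism

ROBOT

A 6-joint arm with a two-finger parallel gripper is mounted at the origin on the work surface. World frame = base frame: x ahead of the robot, y to its left, z up, the work surface at z = 0. Lengths are in m, angles in rad, forces in N, time in s.
With the tool pointing down it reaches from about 0.375 to 0.925 m from the base axis. Payload 5.7 kg.
Tool frame: the origin (TCP) lies between the finger pads; the fingertips stand 11 mm ahead of it and the grasp point (between the pads) lies 8 mm behind it (robot.tip_reach is the distance from the TCP to the fingertips, in m); z points along the fingers, y is the line along which they close (so a half turn about z gives the same grasp; the last joint's range is limited). The gripper opens to 88 mm and grips with 3 to 60 N. Pads are 20 mm wide; open, the fingers measure 115 mm over their backs; the gripper's body (75 mm by 178 mm) begins 61 mm behind the grasp point.
Start: joints at [-1.311, 0.359, 1.51, -0, 1.272, -0.115], TCP at [0.22, -0.558, 0.234] pointing down, gripper open.
Joint ranges: [-2.97, 2.97], [-1.01, 2.36], [0.21, 2.38], [-0.96, 4.11], [0.2, 2.71], [-2.98, 2.98]. Speed limits (rad/s): [2.39, 2.39, 3.14, 3.14, 3.14, 3.14].

INTERFACE

Orientations are given as a rotation vector (axis times angle).
In Python, from rig import robot gives the robot as it stands.
- The arm moves only by the tool send_rows, never from a script. Its argument "motion" is a list of rows, each a list of 3 entries, a list of its own where there are three numbers: the shift along the tool's x, y, z in m, then the turn, a rotation vector about the tool's x, y, z in degrees, then the finger opening in m, from 0 to 0.0878. A call has 1 to 8 rows; each row is the pose to reach, as a shift and turn from the pose commanded when the call began, along the tool's axes at that moment; what a row does not reach only later rows make up. A row lasts 1/8 s, in which the tool goes at most 62.5 mm and 10.7 degrees, less where a joint would pass 70% of its speed; a pose out of reach is approached as far as the arm can. A call with a gripper value outside its range is refused whole. The fingers move at their own pace and stop on an object; the grip force is fixed at half the most. Time passes only in rows, so rows that repeat a pose let the fingers close. It gives the time, the measured TCP pose, the force, the opening and the grip force at its end, in the units of the state.
- robot.sense(): the state, without advancing time (a new reading comes with each control period).
- robot.camera(name): name is "side" or "top"; returns a dict with "color" (400x640x3 uint8, blue, green, red), "depth" (400x640 float32, m along the optical axis (not along the pixel's ray), 0 where there is no reading), "intrinsics" (3x3 intrinsics, pixels), "dist" ([k1, k2, p1, p2, k3] as OpenCV has them; the pictures are not rectified), "rvec" (rotation vector, rad) and "tvec" (3), from world to camera coordinates, as OpenCV has them. Camera axes: x right, y down, z forward; pixel columns grow to the right and rows downward; lengths in m; the calibration is good to about 2 mm. A picture is of the moment at which its call begins.
- robot.close_job(): hands the job in; it is judged then, once.
Trained networks look in a picture, given as the dict that the camera call returned (one of the last four; its "shot" number tells which), for a name from the list of things; names that differ only in an ending like _2 or _b are one class to them, and where a whole thing is asked for, a point or a joint stands for the part that bears it (a point fixed in the world has none). Each returns a list of dicts, best first, with "p" (0 to 1); they miss things now and then, are a little off and sometimes report something else, mostly with a low value. They report only what shows in the picture. A call takes as long as a camera call. They do not tell look-alikes from the thing itself.
- robot.trace(picture, label): "mask" (400x640 bool, what is visible of it) and "box" ([left, top, right, bottom] as shares, 0 to 1, of the picture: columns of its width, rows of its height, round what is visible of it).
- robot.place_of(picture, label): "centre" ([column, row] as shares, 0 to 1, of the picture: columns of its width, rows of its height: a listed point, or the origin of a listed thing).
The state is a dict: "t": time; "joint_positions": joint angles; "dq": joint speeds; "joint_torque": joint torques, N m; "eef_pos": TCP position; "tcp_rot": TCP orientation; "force": force on the tool from outside, world axes, zero at the start; "moment": the same for the moment, N m; "grip_width": finger opening in m; "gripper_force": force on a finger pad.
Only numpy, scipy, OpenCV 4.12 (cv2) and the standard library are available. Lean on these libraries where they do the work, as an engineer would, in place of code of your own. Each camera call takes 0.05 s, during which the arm holds its last target. There are 200 camera calls.

TASK

Pick up the wooden mallet and use it to tap the wedge of the prism clamp sideways, further in between the back rail and the sliding jaw, in short gentle taps with the mallet drawn off the wedge between them, until the wedge stops advancing and the prism is held tight between jaw and fence. Touch the clamp's wedge, jaw and prism with nothing but the mallet on the wedge, and do not hit hard, or the glass chips. Then stand the mallet upright on its cork mat again, let go of it, and leave the other things on the bench where they are.

Things in the scene. Friction and masses are not known exactly. Their poses are not given: they have to be found in the camera images.
- mallet: Joiner's mallet of beech, 0.2 to 0.4 kg, standing on its block head, handle straight up. Head 80 long (its x) x 40 wide (y) x 40 high; handle a square bar 22 x 22, from the head's top (40 above the origin) to 96 above the origin. Origin: centre of the head's underside. The striking faces are the head's two ends, 40 either side of the origin along x.
- mat: Flat cork mat, 130 (x) x 100 (y) x 4 thick, fixed to the bench; the mallet stands on it at the start. Origin: centre of its underside (on the bench); its top is 4 above.
- clamp: Low wooden prism clamp fixed to the bench: base board 150 (x) x 100 (y) x 12 high, origin at the centre of its underside. In order along +x: back rail (inner face at x = -58, top 42 high), wedge, sliding jaw, prism, fence. The wedge is driven along the clamp's -y. The fence is set by hand, differently each time: the wedge gets tight somewhere 12 to 53 mm in from its start.
- wedge: Boxwood wedge lying in the clamp, axes as the clamp's: 132 long (y), 28 high (14 to 42 above the bench), 8 thick at the tip, 30 at the butt, which sticks out at the clamp's +y. Origin: centre of the wedge's middle section, 66 from the butt. Slides only along y, captive, with a drag of about 5 N, and stays where left; 6 mm of travel moves the jaw 1 mm.
- butt (a point): Centre of the wedge's butt, the flat face to tap, 30 wide x 28 high, square to the clamp's y, 28 above the bench; at the start 117 from the clamp's origin along +y. Once jaw, prism and fence meet, resistance climbs by several N per mm. Tight from about 9 N of push on, and then stays tight; 11 to 16 N is a good last tap. Over 25 N between mallet and wedge chips the glass.
- jaw: Wooden jaw between wedge and prism, 84 along y, 32 high, moved along the clamp's +x by the wedge alone. Origin: centre of its front face, which presses on the prism's end, 29 above the bench. It starts 1 to 2 mm off the prism; the clamp is tight when it presses with over 15 N.
- prism: Flint glass prism of 0.24 kg lying on a long face on the clamp's board, loose at the start. Triangular section 50 wide at the base and 43 high, 60 long along its own x axis, which lies along the clamp's x. Origin: centre of its underside.
- level: Boxwood spirit level lying on the bench, 30 (x) x 160 (y) x 36 high. Origin: centre of its underside. A bystander, not to be moved.
- dish: Round pewter tray-dish, 116 across the rim, 20 high. Origin: centre of its underside. A bystander, not to be moved.
- jar: White ceramic jar with a brass lid, 48 across, 50 high. Origin: centre of its underside. A bystander, not to be moved.
Things that resemble listed ones, but are neither listed nor needed, are in the scene too. There is more than one size of the clamp; the one meant has the size given above.

How it is judged:
On the way, in this order (a step that is already met when the one before it is completed fails the run):
1. the mallet is lifted off its mat (height (world z) of mallet above 0.008 m and contact force between mallet and mat below 0.1 N), for 0.1 s.
2. a first tap of the mallet has driven the wedge in by at least 2 mm (contact force between mallet and wedge above 1.5 N and distance of wedge from where it was at the start of the episode above 0.002 m).
3. the mallet is drawn off the wedge before the prism is tight (contact force between mallet and wedge below 0.1 N and contact force between jaw and prism below 15 N), for 0.1 s.
4. a later tap leaves the wedge tight: the jaw presses on the prism, and it on the fence, with over 15 N while the mallet is at the wedge (contact force between jaw and prism above 15 N and contact force between mallet and wedge above 1.5 N), for 0.02 s.
At the end, for the whole second after the job is handed in: The wedge is tight by itself: the jaw still presses on the prism with over 15 N, the prism lying flat and square in the clamp (within 0.1 rad). The mallet stands upright and at rest on its cork mat, its centre within 40 mm of the mat's centre, released (contact force between jaw and prism above 15 N and angle between each of prism, mallet's own z axis and vertical below 0.1 rad and angle between the x axis of prism and the x axis of clamp, either way round below 0.1 rad and horizontal distance between mallet and mat below 0.04 m and z of mallet in the frame of mat between 0.001 and 0.008 m and linear speed of each of mallet, prism below 0.02 m/s); the robot touches nothing.
It fails at once if the mallet presses or strikes the wedge with more than 25 N (contact force between mallet and wedge above 25 N).
It fails at once if the robot's fingers or arm touch wedge, jaw or prism (contact force between any of the fingers, the arm and wedge above 0.5 N or contact force between any of the fingers, the arm and jaw above 0.5 N or contact force between any of the fingers, the arm and prism above 0.5 N).
It fails at once if the mallet touches the jaw or the prism (contact force between mallet and jaw above 0.5 N or contact force between mallet and prism above 0.5 N).
It fails at once if the level, the dish or the jar is moved by more than 15 mm (distance of any of level, dish, jar from where it was at the start of the episode above 0.015 m).
It also fails if it takes over 54 s, if anything falls off the work surface, if the arm or the gripper's body presses on something with over 40 N, if the wrist force passes 120 N, or if a joint passes its speed limit or range.

## Working session

There is one attempt and no reset: what is moved stays moved. The work goes in short steps, Python scripts to look and compute and a tool call to move; the robot and the scene stay as the last step left them, time stands still between calls to the robot, and variables do not carry over. Pictures are saved under pics/ and viewed, at most 10 in all, crops included, and the job is handed in when it is done.

Besides the shell and the picture viewer there is one more tool, called after "Emit:" as name(argument=value, ...), one argument or row to a line, values as JSON. send_rows: Moves the arm, as the interface text tells. Its arguments: {"type":"object","properties":{"motion":{"type":"array"}},"required":["motion"]}

```bash
ls; mkdir -p pics; python3 - <<'E'
from rig import robot
import cv2,numpy as np
for n in("top","side"):
    p=robot.camera(n); cv2.imwrite(f"pics/{n}0.png",p["color"]); np.save(f"pics/{n}0.npy",p["depth"])
    for l in("mallet","mat","clamp","wedge","butt","prism","jaw","level","dish","jar"):
        print(n,l,[(round(d["p"],2),np.round(np.array(d["centre"])*[640,400]).tolist()) for d in robot.place_of(p,l)])
    print(p["intrinsics"],p["dist"],p["rvec"],p["tvec"])
s=robot.sense();print(s)
E
```

```text
pics
top mallet [(0.69, [190.0, 243.0])]
top mat [(0.82, [192.0, 247.0])]
top clamp [(0.96, [363.0, 122.0]), (0.89, [362.0, 302.0]), (0.88, [342.0, 206.0])]
top wedge [(0.83, [317.0, 221.0]), (0.63, [343.0, 126.0]), (0.62, [339.0, 309.0])]
top butt [(0.73, [317.0, 300.0]), (0.68, [290.0, 218.0]), (0.61, [323.0, 122.0])]
top prism [(0.9, [339.0, 199.0])]
top jaw [(0.73, [357.0, 306.0]), (0.71, [358.0, 122.0])]
top level [(0.64, [252.0, 152.0])]
top dish []
top jar [(0.92, [456.0, 161.0])]
[[445.39884405   0.         321.48589445]
 [  0.         445.39884405 207.35537066]
 [  0.           0.           1.        ]] [0.02695827 0.         0.         0.         0.        ] [ 2.11198844 -2.15455019  0.16406652] [0.01478202 0.57421727 0.91489477]
side mallet [(0.62, [273.0, 157.0]), (0.31, [321.0, 221.0])]
side mat [(0.83, [268.0, 158.0])]
side clamp [(0.93, [394.0, 227.0]), (0.91, [313.0, 224.0]), (0.9, [232.0, 242.0])]
side wedge [(0.84, [295.0, 201.0]), (0.59, [382.0, 210.0]), (0.51, [223.0, 223.0])]
side butt [(0.81, [296.0, 189.0]), (0.57, [379.0, 199.0]), (0.55, [228.0, 213.0])]
side 
[... 490 characters left out ...]
.1, 'joint_positions': array([-1.31106656e+00,  3.58804030e-01,  1.51041669e+00,  2.94061334e-05,
        1.27246055e+00, -1.15130670e-01]), 'dq': array([-1.06305201e-03, -1.69282731e-05, -2.88400119e-05, -7.26945854e-04,
       -1.96823751e-03,  1.67334189e-04]), 'joint_torque': array([ 3.54294070e-05, -5.15351486e+01, -2.71127737e+01,  6.76614186e-02,
        2.47358362e-02, -3.72196303e-05]), 'eef_pos': array([ 0.21966466, -0.55831677,  0.23361401]), 'tcp_rot': array([-3.08648550e+00, -5.85357653e-01, -3.39783920e-05]), 'force': array([-0.18033276,  0.17765169, -0.03136857]), 'moment': array([ 0.00962758,  0.00982802, -0.04034075]), 'gripper_force': 0.0, 'grip_width': 0.08787948367269344}
```

View pics/top0.png

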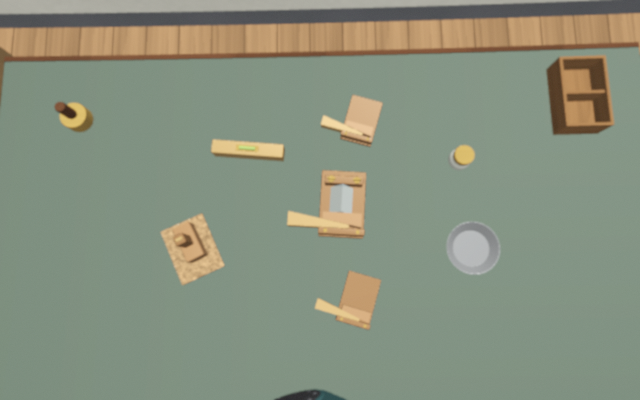

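View pics/side0.png

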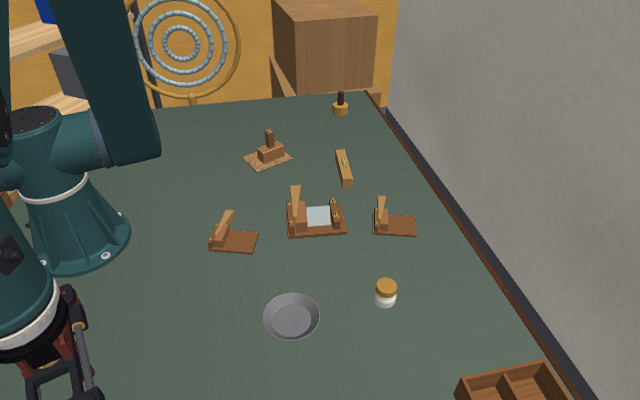

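The top view shows three clamp candidates: (362,122), (343,205) and (362,302). The middle one is larger and is the only one with a prism and a fence, so it should be the one meant. I'll confirm this in a crop. The mallet stands on its mat at about (190,245).

```bash
cat > h.py <<'E'
import cv2,numpy as np
from rig import robot
def cloud(p):
    K,d=p["intrinsics"],p["dist"]; D=p["depth"]
    v,u=np.mgrid[0:400,0:640]
    uv=np.stack([u,v],-1).reshape(-1,1,2).astype(np.float64)
    n=cv2.undistortPoints(uv,np.array(K),np.array(d)).reshape(400,640,2)
    c=np.dstack([n*D[...,None],D]); R=cv2.Rodrigues(np.array(p["rvec"]))[0]
    W=(c-np.array(p["tvec"]))@R
    W[D==0]=np.nan
    return W
def rect(P):
    (c,s,a)=cv2.minAreaRect((P[:,:2]*1000).astype(np.float32)); return np.round(c,1),np.round(s,1),round(a,1),len(P)
def sel(W,x0,x1,y0,y1,z0,z1):
    Q=W[y0:y1,x0:x1].reshape(-1,3); return Q[(Q[:,2]>z0)&(Q[:,2]<z1)]
E
python3 - <<'E'
from h import *
p=robot.camera("top");W=cloud(p)
cv2.imwrite("pics/crop.png",cv2.resize(p["color"][85:335,270:400],None,fx=2.4,fy=2.4,interpolation=cv2.INTER_CUBIC))
for nm,b in dict(A=(315,390,88,150),B=(280,380,162,245),C=(310,390,265,335)).items():
    print(nm,"all",rect(sel(W,*b,.006,.08)))
    print(nm,"base",rect(sel(W,*b,.008,.016)),"hi",rect(sel(W,*b,.037,.048)))
m=(150,235,205,290)
print("mat",rect(sel(W,*m,.0025,.007)));print("head",rect(sel(W,*m,.038,.05)));print("handle",rect(sel(W,*m,.09,.11)))
b=(205,295,130,170);print("level",rect(sel(W,*b,.028,.045)))
for n,(u,v) in dict(wt=(317,221),floor=(250,300),mat=(170,240),base=(327,200)).items(): print(n,W[v,u].round(4))
for z in(0,):pass
for l in("clamp","wedge","butt","mat","mallet"):
    for q in robot.place_of(p,l):
        c=np.array(q["centre"])*[640,400]
        zz=dict(clamp=0,wedge=.028,butt=.028,mat=0,mallet=.004)[l]
        n=cv2.undistortPoints(c.reshape(1,1,2),np.array(p["intrinsics"]),np.array(p["dist"])).ravel()
        R=cv2.Rodrigues(np.array(p["rvec"]))[0];r=R.T@np.r_[n,1];o=-R.T@np.array(p["tvec"])
        print(l,round(q["p"],2),(o+r*(zz-o[2])/r[2]).round(4))
E
```

```text
A all (array([790. , -68.4]), array([121.2, 110.7]), 72.9, 1629)
A base (array([789.3, -68.9]), array([120.1, 109.5]), 72.6, 713) hi (array([755.6, -91.8]), array([33.5,  3.4]), 83.6, 3)
B all (array([596.6, -12.8]), array([210.9, 173. ]), 89.6, 3354)
B base (array([590.1, -12.7]), array([159.7, 150.3]), 85.1, 1019) hi (array([583.5,  -8.7]), array([166.9, 129.8]), 85.2, 1662)
C all (array([386.7, -49.6]), array([170.3, 133.5]), 85.1, 1922)
C base (array([388.4, -68.9]), array([ 84.5, 129.4]), 71.9, 1014) hi (array([348.6, -70.9]), array([30.9, 11.9]), 66.8, 8)
mat (array([499.5, 294.7]), array([194.9, 187.5]), 89.1, 2278)
head (array([506.8, 290.8]), array([79.4, 40.5]), 25.8, 519)
handle (array([507.3, 290.3]), array([22. , 21.3]), 27.2, 129)
level (array([712.8, 167.3]), array([160.5,  31.2]), 85.1, 975)
wt [0.5457 0.0136 0.0407]
floor [0.3798 0.1639 0.001 ]
mat [0.5145 0.3422 0.0052]
base [ 0.5963 -0.0091  0.0132]
clamp 0.94 [ 0.379  -0.0755  0.    ]
clamp 0.77 [ 0.7892 -0.0863  0.    ]
clamp 0.69 [0.5487 0.0083 0.    ]
clamp 0.68 [ 0.5862 -0.0409  0.    ]
wedge 0.94 [0.5521 0.0068 0.028 ]
wedge 0.7 [ 0.3515 -0.0338  0.028 ]
wedge 0.54 [ 0.7599 -0.0441  0.028 ]
butt 0.73 [0.3738 0.0128 0.028 ]
butt 0.72 [0.5513 0.0777 0.028 ]
butt 0.54 [ 0.7746 -0.0026  0.028 ]
mat 0.77 [0.4891 0.3002 0.    ]
mat 0.22 [0.4992 0.2936 0.    ]
mallet 0.66 [0.5036 0.286  0.004 ]
```

View pics/crop.png

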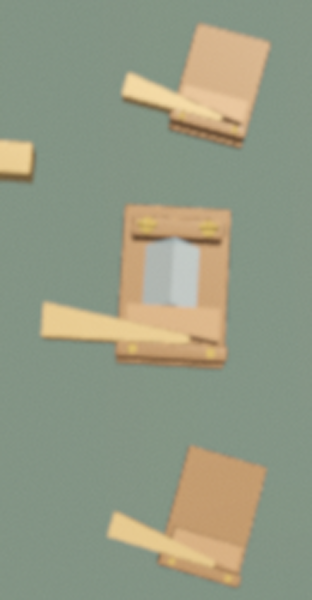

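The crop confirms it: only the middle clamp, at crop (172,285), has prism, fence and the 150x100 base. Its x axis points along world +x with a yaw of about -4.9°. Its butt is at about (554, 77.5) mm. The mallet is at (507,290.5) mm with a yaw of about 26.3°. Next I'll convert the waypoints into tool shifts.

```bash
cat >> h.py <<'E'
def shift(target,yaw=0):
    s=robot.sense(); R=cv2.Rodrigues(np.array(s["tcp_rot"]))[0]
    print(s["t"],"pos",s["eef_pos"].round(4),"headx",np.degrees(np.arctan2(R[1,0],R[0,0])).round(2),"zax",R[:,2].round(3),"shift",(R.T@(np.array(target)-s["eef_pos"])).round(4),"F",s["force"].round(1))
E
python3 -c "
from h import *
shift([.45,-.2,.2])
shift([.507,.2905,.2])"
```

```text
1.4 pos [ 0.2196 -0.5583  0.2336] headx 21.47 zax [-0.  0. -1.] shift [ 0.3455 -0.2491  0.0336] F [-0.   0.9  0.6]
1.4 pos [ 0.2196 -0.5583  0.2336] headx 21.47 zax [-0.  0. -1.] shift [ 0.5782 -0.6847  0.0337] F [-0.   0.9  0.6]
```

Emit:
send_rows(
  motion=[
    [[0.345,-0.25,0.034],[0,0,-94.8],0.0878],
    [[0.345,-0.25,0.034],[0,0,-94.8],0.0878],
    [[0.345,-0.25,0.034],[0,0,-94.8],0.0878],
    [[0.345,-0.25,0.034],[0,0,-94.8],0.0878],
    [[0.345,-0.25,0.034],[0,0,-94.8],0.0878],
    [[0.345,-0.25,0.034],[0,0,-94.8],0.0878],
    [[0.578,-0.685,0.034],[0,0,-94.8],0.0878],
    [[0.578,-0.685,0.034],[0,0,-94.8],0.0878],
  ],
)

```text
t: 2.4
eef_pos: [0.4414, -0.1181, 0.203]
tcp_rot: [1.851, 2.537, 0.001]
force: [0.8, 0.7, -0.0]
grip_width: 0.0878
gripper_force: 0.0
```

```bash
python3 -c "
from h import *
shift([.507,.2905,.2])"
```

```text
2.4 pos [ 0.4414 -0.1181  0.203 ] headx 107.76 zax [ 0.001 -0.    -1.   ] shift [0.3691 0.1872 0.003 ] F [ 0.8  0.7 -0. ]
```

Emit:
send_rows(
  motion=[
    [[0.369,0.187,0.003],[0,0,-8.5],0.0878],
    [[0.369,0.187,0.003],[0,0,-8.5],0.0878],
    [[0.369,0.187,0.003],[0,0,-8.5],0.0878],
    [[0.369,0.187,0.003],[0,0,-8.5],0.0878],
    [[0.369,0.187,0.003],[0,0,-8.5],0.0878],
    [[0.369,0.187,0.003],[0,0,-8.5],0.0878],
    [[0.369,0.187,0.003],[0,0,-8.5],0.0878],
    [[0.369,0.187,0.003],[0,0,-8.5],0.0878],
  ],
)

```text
t: 3.4
eef_pos: [0.5091, 0.2908, 0.1998]
tcp_rot: [1.662, 2.666, 0.002]
force: [-0.8, 0.4, 0.2]
grip_width: 0.0878
gripper_force: 0.0
```

```bash
python3 -c "
from h import *
shift([.507,.2905,.06])
p=robot.camera('side');cv2.imwrite('pics/s1.png',cv2.resize(p['color'][60:260,180:440],None,fx=3,fy=3))"
```

```text
3.4 pos [0.5091 0.2908 0.1998] headx 116.12 zax [ 0.001  0.001 -1.   ] shift [ 0.0006 -0.0022  0.1398] F [-0.8  0.4  0.2]
```

View pics/s1.png

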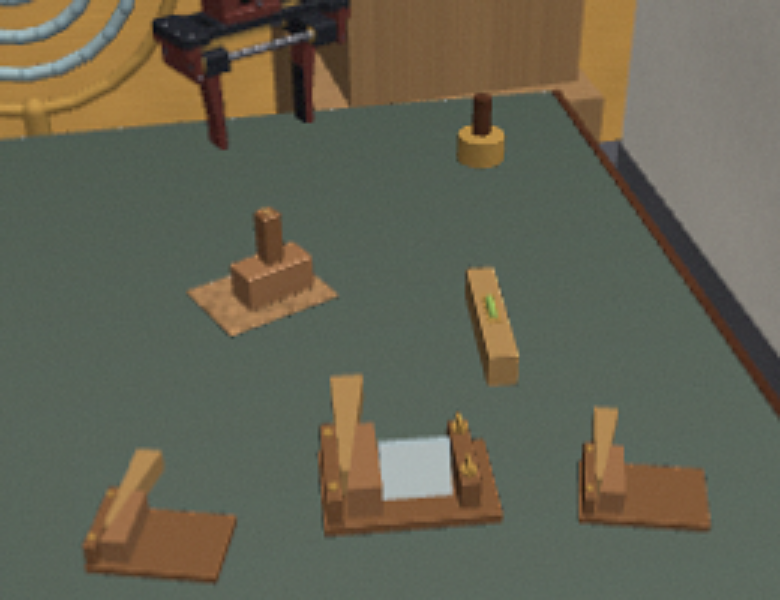

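The side view shows the open fingers at crop (265,100), straddling above the mallet handle at (268,235) and aligned with the head. Now I'll descend and grip.

Emit:
send_rows(
  motion=[
    [[0.0,-0.002,0.05],[0,0,0],0.0878],
    [[0.0,-0.002,0.1],[0,0,0],0.0878],
    [[0.0,-0.002,0.13],[0,0,0],0.0878],
    [[0.0,-0.002,0.14],[0,0,0],0.0878],
    [[0.0,-0.002,0.14],[0,0,0],0.0878],
    [[0.0,-0.002,0.14],[0,0,0],0.015],
    [[0.0,-0.002,0.14],[0,0,0],0.015],
    [[0.0,-0.002,0.14],[0,0,0],0.015],
  ],
)

```text
t: 4.45
eef_pos: [0.5075, 0.2875, 0.0608]
tcp_rot: [1.666, 2.662, 0.002]
force: [-0.2, 0.2, 0.4]
grip_width: 0.0614
gripper_force: 0.0
```

Emit:
send_rows(
  motion=[
    [[0,0,0],[0,0,0],0.015],
    [[0,0,0],[0,0,0],0.015],
    [[0,0,0],[0,0,0],0.015],
  ],
)

```text
t: 4.82
eef_pos: [0.507, 0.2872, 0.0599]
tcp_rot: [-1.667, -2.663, 0.0]
force: [-0.2, 0.1, -0.6]
grip_width: 0.0312
gripper_force: 0.0
```

Emit:
send_rows(
  motion=[
    [[0.002,0,0],[0,0,0],0.032],
    [[0.002,0,0],[0,0,0],0.015],
    [[0.002,0,0],[0,0,0],0.015],
    [[0.002,0,0],[0,0,0],0.015],
    [[0.002,0,0],[0,0,0],0.015],
  ],
)

```text
t: 5.45
eef_pos: [0.5063, 0.2891, 0.0599]
tcp_rot: [1.667, 2.663, 0.0]
force: [0.9, 1.0, -0.3]
grip_width: 0.0217
gripper_force: 30.0
```

Emit:
send_rows(
  motion=[
    [[0.002,0,-0.02],[0,0,0],0.015],
    [[0.002,0,-0.05],[0,0,0],0.015],
    [[0.002,0,-0.06],[0,0,0],0.015],
    [[0.002,0,-0.06],[0,0,0],0.015],
  ],
)

```text
t: 5.95
eef_pos: [0.5053, 0.2908, 0.1201]
tcp_rot: [1.667, 2.663, 0.001]
force: [-0.2, 0.6, -2.7]
grip_width: 0.022
gripper_force: 30.0
```

```bash
python3 -c "
from h import *
shift([.5576,.1424,.10])
p=robot.camera('side');cv2.imwrite('pics/s2.png',cv2.resize(p['color'][60:260,180:440],None,fx=3,fy=3))"
```

```text
5.95 pos [0.5053 0.2908 0.1201] headx 115.92 zax [ 0.001  0.    -1.   ] shift [-0.1563 -0.0178  0.02  ] F [-0.2  0.6 -2.7]
```

View pics/s2.png

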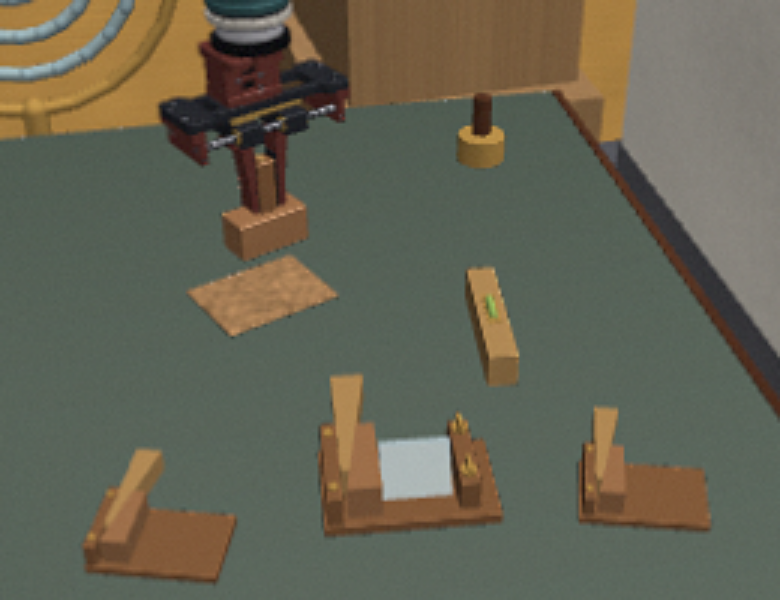

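The mallet hangs upright in the grip at crop (265,200), and the mat at (263,295) is free. Now I'll go to the standby point off the butt.

Emit:
send_rows(
  motion=[
    [[-0.05,-0.005,0.0],[0,0,-10],0.015],
    [[-0.1,-0.01,0.0],[0,0,-20],0.015],
    [[-0.155,-0.02,0.0],[0,0,-30],0.015],
    [[-0.155,-0.02,0.0],[0,0,-40],0.015],
    [[-0.155,-0.02,0.0],[0,0,-50],0.015],
    [[-0.155,-0.02,0.02],[0,0,-59.2],0.015],
    [[-0.155,-0.02,0.03],[0,0,-59.2],0.015],
    [[-0.155,-0.02,0.03],[0,0,-59.2],0.015],
  ],
)

```text
t: 7.0
eef_pos: [0.5536, 0.1425, 0.0883]
tcp_rot: [-0.138, -3.135, 0.001]
force: [0.1, 0.4, -1.8]
grip_width: 0.0217
gripper_force: 30.0
```

```bash
python3 - <<'E'
from h import *
shift([.5597,.1422,.062])
p=robot.camera('top');W=cloud(p)
# mat fit by low cloud restricted to brownish colour
c=p["color"].astype(int);W2=W.copy();W2[(c[...,2]-c[...,1])<15]=np.nan
print("mat",rect(sel(W2,155,230,208,290,-.01,.01)))
Q=sel(W,255,300,200,238,.037,.048);Q=Q[Q[:,1]<.095];print("wedge stub",rect(Q))
t=Q[Q[:,1]>Q[:,1].max()-.004];print("butt edge",t.min(0).round(4),t.max(0).round(4))
print("head?",rect(sel(W,225,300,185,250,.055,.085)))
cv2.imwrite("pics/t3.png",cv2.resize(p["color"][160:260,220:380],None,fx=4,fy=4))
E
```

```text
7.0 pos [0.5536 0.1425 0.0883] headx 174.94 zax [-0.003 -0.    -1.   ] shift [-0.0062  0.0003  0.0263] F [ 0.1  0.4 -1.8]
mat (array([506.3, 283.7]), array([116.6, 112.5]), 5.2, 1896)
wedge stub (array([551.8,  59. ]), array([15.7, 28.2]), 84.4, 93)
butt edge [0.5384 0.065  0.0381] [0.5666 0.0678 0.0463]
head? (array([548.3, 109.1]), array([14.6, 41.1]), 78.2, 71)
```

View pics/t3.png

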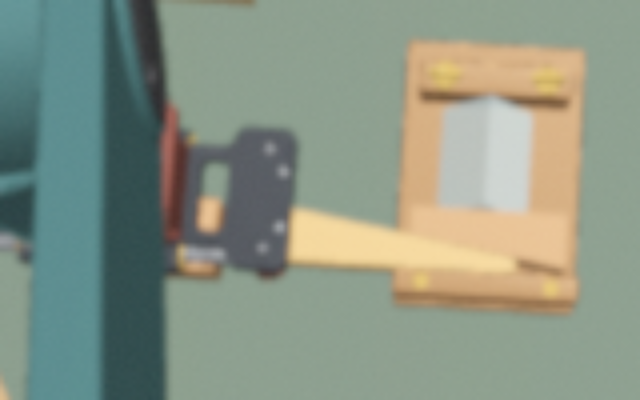

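The gripper stands left of the butt, with the mallet face about 25 mm off the wedge at crop (290,240). I'll lower it, shift sideways, then approach slowly.

Emit:
send_rows(
  motion=[
    [[-0.006,0,0.012],[0,0,0],0.015],
    [[-0.006,0,0.026],[0,0,0],0.015],
    [[-0.006,0,0.026],[0,0,0],0.015],
    [[-0.006,-0.006,0.026],[0,0,0],0.015],
    [[-0.006,-0.012,0.026],[0,0,0],0.015],
    [[-0.006,-0.018,0.026],[0,0,0],0.015],
    [[-0.006,-0.018,0.026],[0,0,0],0.015],
  ],
)

```text
t: 7.92
eef_pos: [0.5595, 0.1236, 0.0642]
tcp_rot: [0.135, 3.138, 0.0]
force: [0.2, 0.0, -2.4]
grip_width: 0.022
gripper_force: 30.0
```

```bash
python3 - <<'E'
from h import *
shift([.5576,.1173,.062])
p=robot.camera('side');cv2.imwrite('pics/s4.png',cv2.resize(p['color'][120:260,220:400],None,fx=4,fy=4))
E
```

```text
7.925 pos [0.5595 0.1236 0.0642] headx 175.07 zax [ 0.  0. -1.] shift [ 0.0014 -0.0064  0.0022] F [ 0.2  0.  -2.4]
```

View pics/s4.png

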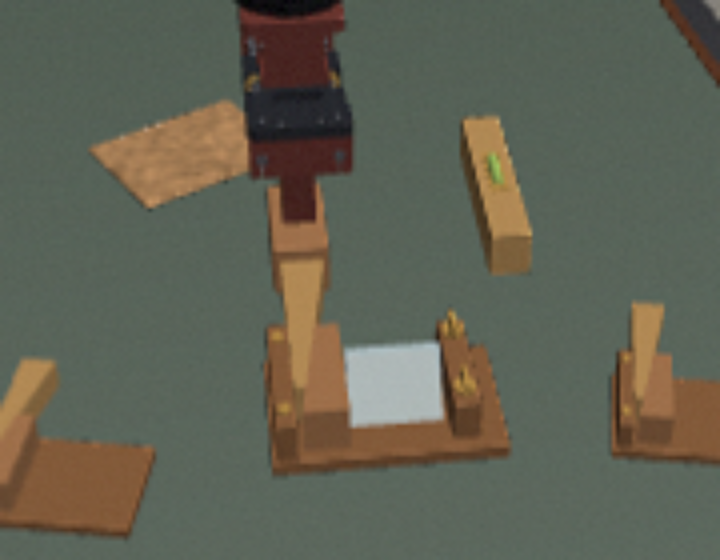

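The head at crop (300,250) is lined up behind the butt, a few mm off. First gentle tap.

Emit:
send_rows(
  motion=[
    [[0,-0.002,0.002],[0,0,0],0.015],
    [[0,-0.004,0.002],[0,0,0],0.015],
    [[0,-0.0055,0.002],[0,0,0],0.015],
    [[0,-0.007,0.002],[0,0,0],0.015],
    [[0,-0.0085,0.002],[0,0,0],0.015],
    [[0,-0.01,0.002],[0,0,0],0.015],
    [[0,-0.0115,0.002],[0,0,0],0.015],
  ],
)

```text
t: 8.85
eef_pos: [0.5586, 0.1137, 0.062]
tcp_rot: [0.134, 3.138, 0.003]
force: [0.1, 4.5, -3.7]
grip_width: 0.0219
gripper_force: 30.0
```

Emit:
send_rows(
  motion=[
    [[0,-0.0015,0],[0,0,0],0.015],
    [[0,-0.003,0],[0,0,0],0.015],
    [[0,-0.004,0],[0,0,0],0.015],
    [[0,-0.004,0],[0,0,0],0.015],
    [[0,0.004,0],[0,0,0],0.015],
    [[0,0.006,0],[0,0,0],0.015],
    [[0,0.006,0],[0,0,0],0.015],
    [[0,0.006,0],[0,0,0],0.015],
  ],
)

```text
t: 9.85
eef_pos: [0.5589, 0.1186, 0.0619]
tcp_rot: [-0.134, -3.139, 0.0]
force: [0.0, -1.0, -3.0]
grip_width: 0.0219
gripper_force: 30.0
```

```bash
python3 - <<'E'
from h import *
shift([.5576,.1173,.062])
E
```

```text
9.85 pos [0.5589 0.1186 0.0619] headx 175.13 zax [-0. -0. -1.] shift [ 0.0012 -0.0014 -0.0001] F [ 0. -1. -3.]
```

Emit:
send_rows(
  motion=[
    [[0,-0.004,0],[0,0,0],0.015],
    [[0,-0.007,0],[0,0,0],0.015],
    [[0,-0.009,0],[0,0,0],0.015],
    [[0,-0.0105,0],[0,0,0],0.015],
    [[0,-0.012,0],[0,0,0],0.015],
    [[0,-0.0135,0],[0,0,0],0.015],
    [[0,-0.0145,0],[0,0,0],0.015],
  ],
)

```text
t: 10.72
eef_pos: [0.5579, 0.1052, 0.062]
tcp_rot: [0.135, 3.138, 0.003]
force: [-0.2, 5.8, -2.2]
grip_width: 0.0219
gripper_force: 30.0
```

Emit:
send_rows(
  motion=[
    [[0,0.005,0],[0,0,0],0.015],
    [[0,0.005,0],[0,0,0],0.015],
    [[0,0.001,0],[0,0,0],0.015],
    [[0,-0.001,0],[0,0,0],0.015],
    [[0,-0.0025,0],[0,0,0],0.015],
    [[0,-0.004,0],[0,0,0],0.015],
    [[0,-0.0055,0],[0,0,0],0.015],
    [[0,-0.006,0],[0,0,0],0.015],
  ],
)

```text
t: 11.72
eef_pos: [0.5574, 0.0989, 0.062]
tcp_rot: [0.135, 3.138, 0.002]
force: [0.4, 4.5, -2.9]
grip_width: 0.0219
gripper_force: 30.0
```

Emit:
send_rows(
  motion=[
    [[0,0.005,0],[0,0,0],0.015],
    [[0,0.005,0],[0,0,0],0.015],
    [[0,0.001,0],[0,0,0],0.015],
    [[0,-0.001,0],[0,0,0],0.015],
    [[0,-0.0025,0],[0,0,0],0.015],
    [[0,-0.004,0],[0,0,0],0.015],
    [[0,-0.005,0],[0,0,0],0.015],
  ],
)

```text
t: 12.6
eef_pos: [0.5569, 0.094, 0.0619]
tcp_rot: [0.135, 3.138, 0.002]
force: [0.6, 5.2, -2.5]
grip_width: 0.0221
gripper_force: 30.0
```

Emit:
send_rows(
  motion=[
    [[0,0.005,0],[0,0,0],0.015],
    [[0,0.005,0],[0,0,0],0.015],
    [[0,0.001,0],[0,0,0],0.015],
    [[0,-0.001,0],[0,0,0],0.015],
    [[0,-0.0025,0],[0,0,0],0.015],
    [[0,-0.004,0],[0,0,0],0.015],
    [[0,-0.005,0],[0,0,0],0.015],
  ],
)

```text
t: 13.48
eef_pos: [0.5567, 0.0902, 0.0621]
tcp_rot: [0.136, 3.138, 0.006]
force: [0.2, 11.4, -2.4]
grip_width: 0.0222
gripper_force: 30.0
```

Emit:
send_rows(
  motion=[
    [[0,0.005,0],[0,0,0],0.015],
    [[0,0.005,0],[0,0,0],0.015],
    [[0,0.001,0],[0,0,0],0.015],
    [[0,-0.001,0],[0,0,0],0.015],
    [[0,-0.0025,0],[0,0,0],0.015],
    [[0,-0.004,0],[0,0,0],0.015],
  ],
)

```text
t: 14.22
eef_pos: [0.5565, 0.088, 0.0622]
tcp_rot: [0.138, 3.138, 0.011]
force: [0.4, 20.3, -0.5]
grip_width: 0.0216
gripper_force: 30.0
```

I sent those two taps together, so the second went in before I had read the first tap's 11.4 N. It reached 20.3 N, above the 11–16 N target but below the 25 N limit. The wedge no longer advances freely, so I'll draw off with no more taps and check the clamp.

Emit:
send_rows(
  motion=[
    [[0,0.006,0],[0,0,0],0.015],
    [[0,0.012,0],[0,0,0],0.015],
    [[0,0.04,0],[0,0,0],0.015],
    [[0,0.05,-0.02],[0,0,0],0.015],
    [[0,0.05,-0.06],[0,0,0],0.015],
    [[0,0.05,-0.06],[0,0,0],0.015],
    [[0,0.05,-0.06],[0,0,0],0.015],
  ],
)

```text
t: 15.1
eef_pos: [0.5598, 0.1337, 0.1213]
tcp_rot: [-0.134, -3.138, 0.001]
force: [-0.5, 0.6, -2.6]
grip_width: 0.0221
gripper_force: 30.0
```

```bash
python3 - <<'E'
from h import *
p=robot.camera('side');cv2.imwrite('pics/s5.png',cv2.resize(p['color'][110:260,220:400],None,fx=4,fy=4))
W=cloud(p);c=p["color"].astype(int)
d=robot.trace(p,"mat")[0];print(d["p"])
Q=W[d["mask"]];Q=Q[(Q[:,2]<.012)];print("mat side",rect(Q))
p=robot.camera('top');W=cloud(p)
for d in robot.trace(p,"mat")[:1]:
    Q=W[d["mask"]];Q=Q[Q[:,2]<.012];print("mat top",d["p"],rect(Q))
Q=sel(W,255,330,200,238,.037,.048);Q=Q[np.abs(Q[:,0]-.552)<.03];print("wedge max y",Q[:,1].max())
s0=np.load("pics/side0.npy")
for l in("prism",):
    q=robot.place_of(p,l);print(np.array(q[0]["centre"])*[640,400])
shift([.505,.2895,.12])
E
```

```text
0.63
mat side (array([495. , 291.5]), array([129.8, 109.7]), 20.7, 661)
mat top 0.74 (array([494.4, 293.4]), array([129.2, 102.8]), 23.7, 2211)
wedge max y 0.0526167196716356
[342.08 201.2 ]
15.35 pos [0.5595 0.1339 0.1207] headx 175.1 zax [-0.002 -0.    -1.   ] shift [0.0676 0.1504 0.0008] F [-0.  -0.3 -1.7]
```

View pics/s5.png

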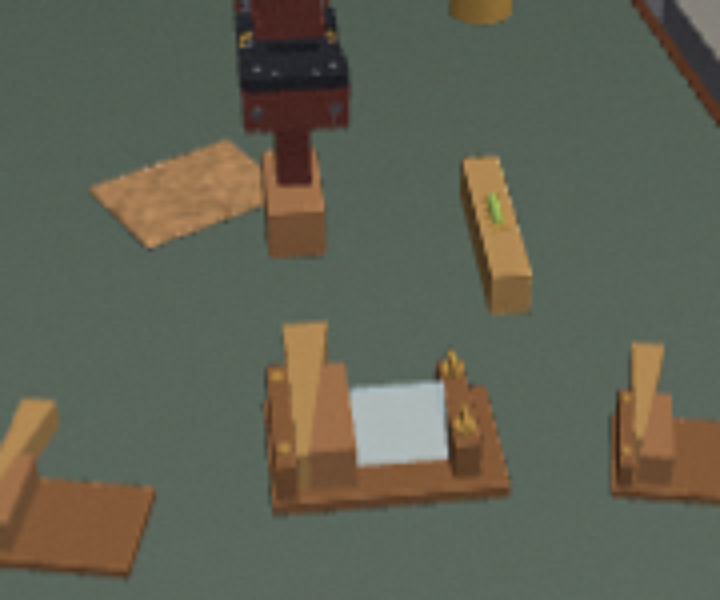

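The prism, at crop (400,425), sits squarely between jaw and fence, and the mallet is free. Mat centre is about (495,292.5) mm, so I'll carry the mallet back there.

Emit:
send_rows(
  motion=[
    [[0.02,0.04,0],[0,0,10],0.015],
    [[0.045,0.09,0],[0,0,20],0.015],
    [[0.074,0.14,0],[0,0,30],0.015],
    [[0.074,0.152,0],[0,0,40],0.015],
    [[0.074,0.152,0],[0,0,50],0.015],
    [[0.074,0.152,0],[0,0,59.2],0.015],
    [[0.074,0.152,0.01],[0,0,59.2],0.015],
    [[0.074,0.152,0.02],[0,0,59.2],0.015],
  ],
)

```text
t: 16.35
eef_pos: [0.4992, 0.2916, 0.1008]
tcp_rot: [-1.663, -2.665, 0.001]
force: [-0.7, 0.8, -3.0]
grip_width: 0.0218
gripper_force: 30.0
```

Emit:
send_rows(
  motion=[
    [[0,0,0.015],[0,0,0],0.015],
    [[0,0,0.028],[0,0,0],0.015],
    [[0,0,0.034],[0,0,0],0.015],
    [[0,0,0.036],[0,0,0],0.015],
    [[0,0,0.036],[0,0,0],0.015],
  ],
)

```text
t: 16.98
eef_pos: [0.4997, 0.292, 0.066]
tcp_rot: [1.666, 2.663, 0.001]
force: [0.1, 0.5, -2.1]
grip_width: 0.0219
gripper_force: 30.0
```

Emit:
send_rows(
  motion=[
    [[0,0,0.001],[0,0,0],0.015],
    [[0,0,0.002],[0,0,0],0.015],
    [[0,0,0.003],[0,0,0],0.015],
    [[0,0,0.003],[0,0,0],0.015],
  ],
)

```text
t: 17.48
eef_pos: [0.4995, 0.2919, 0.0629]
tcp_rot: [-1.667, -2.663, -0.0]
force: [0.4, -0.2, -1.1]
grip_width: 0.022
gripper_force: 30.0
```

Emit:
send_rows(
  motion=[
    [[0,0,0.001],[0,0,0],0.015],
    [[0,0,0.0015],[0,0,0],0.015],
    [[0,0,0.002],[0,0,0],0.015],
    [[0,0,0.002],[0,0,0],0.015],
  ],
)

```text
t: 17.98
eef_pos: [0.4995, 0.2919, 0.0608]
tcp_rot: [-1.667, -2.663, 0.0]
force: [0.1, 0.1, -2.1]
grip_width: 0.0221
gripper_force: 30.0
```

Emit:
send_rows(
  motion=[
    [[0,0,0.0005],[0,0,0],0.015],
    [[0,0,0.001],[0,0,0],0.015],
    [[0,0,0.001],[0,0,0],0.015],
  ],
)

```text
t: 18.35
eef_pos: [0.4995, 0.292, 0.0599]
tcp_rot: [-1.667, -2.663, -0.0]
force: [0.3, 0.1, -1.8]
grip_width: 0.0218
gripper_force: 30.0
```

Emit:
send_rows(
  motion=[
    [[0,0,0.0005],[0,0,0],0.015],
    [[0,0,0.0008],[0,0,0],0.015],
    [[0,0,0.0008],[0,0,0],0.015],
  ],
)

```text
t: 18.73
eef_pos: [0.4995, 0.292, 0.0599]
tcp_rot: [1.667, 2.663, 0.0]
force: [-2.7, -0.4, 5.9]
grip_width: 0.0217
gripper_force: 30.0
```

Contact with the mat: +5.9 N. Now I'll release and rise.

Emit:
send_rows(
  motion=[
    [[0,0,-0.0008],[0,0,0],0.03],
    [[0,0,-0.0008],[0,0,0],0.06],
    [[0,0,-0.0008],[0,0,0],0.0878],
    [[0,0,-0.0008],[0,0,0],0.0878],
    [[0,0,-0.0008],[0,0,0],0.0878],
    [[0,0,-0.0008],[0,0,0],0.0878],
  ],
)

```text
t: 19.48
eef_pos: [0.4995, 0.2919, 0.0599]
tcp_rot: [-1.667, -2.663, -0.0]
force: [0.1, -0.7, 0.2]
grip_width: 0.0766
gripper_force: 0.0
```

Emit:
send_rows(
  motion=[
    [[0,0,-0.02],[0,0,0],0.0878],
    [[0,0,-0.06],[0,0,0],0.0878],
    [[0,0,-0.12],[0,0,0],0.0878],
    [[0,0,-0.16],[0,0,0],0.0878],
    [[0,0,-0.16],[0,0,0],0.0878],
    [[0,0,-0.16],[0,0,0],0.0878],
  ],
)

```text
t: 20.23
eef_pos: [0.4989, 0.2916, 0.2191]
tcp_rot: [-1.666, -2.662, 0.001]
force: [-0.4, -0.8, -0.2]
grip_width: 0.0876
gripper_force: 0.0
```

```bash
python3 - <<'E'
from h import *
p=robot.camera('side');cv2.imwrite('pics/s6.png',cv2.resize(p['color'][60:260,180:440],None,fx=3,fy=3))
E
```

```text
(no output)
```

View pics/s6.png

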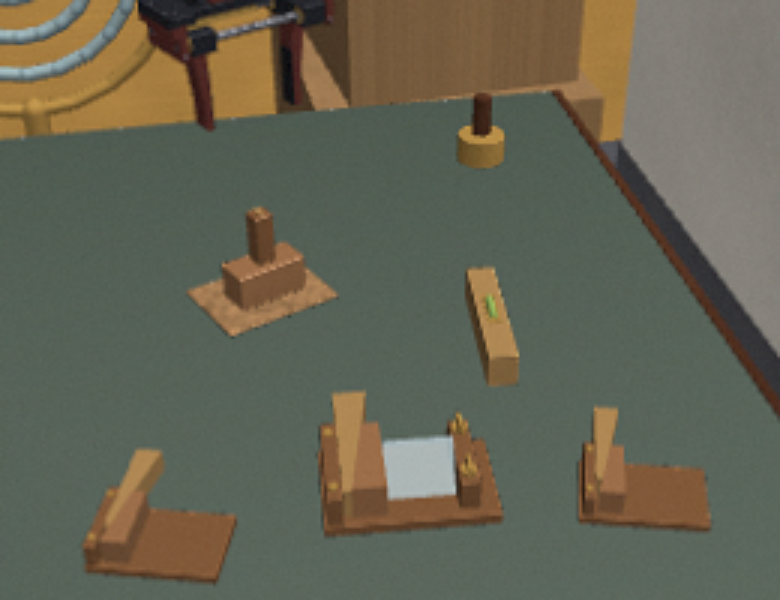

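The mallet stands upright on the mat at crop (263,270), released. The wedge is in, and the prism at (420,467) is tight against the fence. Handing in.

```bash
python3 -c "
from rig import robot
print(robot.close_job())"
```

```text
the job is handed in; nothing more can be done
None
```

The job is handed in, with no verdict returned: the wedge went in over several gentle taps (the last peaked at about 20 N, over the 11–16 N target but under the 25 N limit), the prism looks held square between jaw and fence, and the mallet stands released on its mat.

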